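# Find the rocking canister lid and press it home

## Task

One of the four yellow lids on the canister board is not clipped home. Press the lids near their edges with a fingertip, one after another, until you find the one that rocks under the finger, then press that lid down at its black middle stud until it is fully home, and move clear. Do not press hard on the middle stud of a sound lid, do not grip or lift any lid, and leave the other things on the bench where they are.

Things in the scene. Friction and masses are not known exactly. Their poses are not given: they have to be found in the camera images.
- board: plywood board fixed to the bench, 215 x 215 x 24 mm, origin at the centre of its underside, x and y along its sides; four aluminium canisters (72 mm across) stand fixed in it in a square, at x, y = +-52.5 mm in its frame; the lids' raised rings lie 78 to 84 mm above the bench
- lid_a: one of four identical round yellow plastic lids, 80 mm across with an 11 mm skirt, on aluminium canisters. Origin: centre of the top plate's underside; z out of its top. Flat top 4 mm above the origin; a raised round ring on it, radius 31 mm, tops out at 7 mm. Rests on the canister's rim, radius 34 mm, with 2 mm of sideways play
- lid_b: identical lid, measures as lid_a. One of the four, not told which, has its centre clip half in: it rests level on the clip, 5 mm above its rim. The canisters' heights differ, so neither height nor looks shows it
- lid_c: identical lid, measures as lid_a. How the four behave: pressed on its raised ring, 31 mm from the centre, with 1 to 15 N, the loose one tips 0.1 to 0.2 rad until its edge meets the rim, and comes level when let go; a sound one does not tip
- lid_d: identical lid, measures as lid_a. Pressed at its middle stud, the loose lid goes down 5 mm under some 10 to 15 N and stays down, firm and level; hard pressing near the edge only tips it
- stud_a: black plastic stud fixed in the middle of lid_a, 16 mm across, 5 mm high; origin at the centre of its underside, 4 mm above lid_a's origin
- stud_b: black plastic stud fixed in the middle of lid_b, 16 mm across, 5 mm high; origin at the centre of its underside, 4 mm above lid_b's origin
- stud_c: black plastic stud fixed in the middle of lid_c, 16 mm across, 5 mm high; origin at the centre of its underside, 4 mm above lid_c's origin
- stud_d: black plastic stud fixed in the middle of lid_d, 16 mm across, 5 mm high; origin at the centre of its underside, 4 mm above lid_d's origin
- brad_box: blue carton, 57 x 92 x 41 mm, stands loose right of the board; origin under its centre; to be left alone
- glue_small: cream glue bottle with a red nozzle, 60 mm across, 162 mm high, stands loose right of the board; origin under its centre; to be left alone
- offcut_5: small wooden block, 38 x 85 x 19 mm, lies loose behind the board; origin under its centre; to be left alone
Not all that is in view belongs to the job. What is shaped like the lid_c but pink is not meant.

How it is judged:
By the outcome, as a careful person would: the job done as asked, in the order asked, and still so for the second after the job is handed in, with the robot touching nothing.
It also fails if it takes over 45 s, if anything falls off the work surface, if the arm or the gripper's body presses on something with over 40 N, if the wrist force passes 120 N, or if a joint passes its speed limit or range.

## Robot

A 7-joint arm with a two-finger parallel gripper is mounted at the origin on a cart in front of the work surface, level with it; the furniture and walls round the work are solid. World frame = base frame: x ahead of the robot, y to its left, z up, the work surface at z = 0. Lengths are in mm, angles in rad, forces in N, time in s.
With the tool pointing down it reaches from about 425 to 875 mm from the base axis. Payload 4.7 kg.
Tool frame: the origin (TCP) lies on the centre line of the jaws, within the pads' length; the fingertips stand env.tip_extent ahead of it and the grasp point (between the pads) lies 5 mm behind it (env.tip_extent is the distance from the TCP to the fingertips, in mm); z points along the fingers, y is the line along which they close (so a half turn about z gives the same grasp; the last joint's range is limited). The gripper opens to 85 mm and grips with 20 to 120 N. Pads are 22 mm wide; open, the fingers measure 114 mm over their backs; the gripper's body (76 mm by 85 mm) begins 54 mm behind the grasp point. The pads swing forward as they close: fully open they stand 13 mm farther back than shut.
Start: joints at [-1.251, 0.321, -0.07, 1.45, 0.023, 1.371, -0.057], TCP at [195.713, 619.855, 245.349] pointing down, gripper open.
Joint ranges: [-2.86, 2.86], [-0.3, 2.09], [-1.38, 1.24], [0.06, 2.45], [-1.56, 4.7], [0.09, 2.05], [-2.69, 2.69]. Speed limits (rad/s): [2.57, 2.57, 3.14, 3.14, 3.14, 3.14, 3.14].

## Interface

Orientations are given as a unit quaternion [x, y, z, w].
In Python, from station import env gives the robot as it stands.
- The arm moves only by the shell command python3 -m creep 'ROWS' [OPENING] [FORCE]. ROWS is JSON, a list of rows, each a list of 2 entries, a list of its own where there are three numbers: the shift along the world's x, y, z in mm, then the turn about the world's z in degrees. A call has 1 to 12 rows; each row shifts and turns the commanded pose from where the row before left it; what a row does not reach is not made up. A row lasts 1/10 s, in which the tool goes at most 50 mm and 8.59 degrees, less where a joint would pass 70% of its speed; a pose out of reach is approached as far as the arm can. A call is refused whole if a number of a shift passes 50 or a number of a turn 8.59, either way. A call with a gripper value outside its range is refused whole. OPENING is the opening, from -1 (shut) to 1 (fully open), set as the call begins (- or left out, the last holds). The fingers move at their own pace and stop on an object; FORCE is the grip in N (left out, the last holds). Time passes only in rows, so rows that do not move let the fingers close. It gives the time, the measured TCP pose, the force, the opening and the grip force at its end, in the units of the state.
- env.read_state(): the state, without advancing time (a new reading comes with each control period).
- env.get_image(name): name is "side" or "top" or "wrist"; returns the picture (400x640x3 uint8, red, green, blue); there is no depth.
- env.calibration(name): a dict with "fx", "fy", "cx", "cy" (pixels), "R" (3x3) and "t" (3): a world point X has camera coordinates R X + t. Camera axes: x right, y down, z forward; pixel columns grow to the right and rows downward; lengths in mm; the calibration is good to about 2 mm. The wrist camera is an equidistant fisheye: a pixel r from the principal point sees the ray r / f radians off the axis. A picture is of the moment at which its call begins: read the wrist's pose just before it. calibration takes no time and is no camera call; for the wrist camera it gives the pose at the moment of the call.
- env.sign_off(): hands the job in; it is judged then, once.
The state is a dict: "time_s": time; "qpos": joint angles; "joint_vel": joint speeds; "joint_torque": joint torques, N m; "ee_pos": TCP position; "tool_rot": TCP orientation; "ft_force": force on the tool from outside, world axes, zero at the start; "ft_torque": the same for the moment, N m; "width": finger opening in mm; "grasp_force": force on a finger pad.
Only numpy, scipy, OpenCV 4.12 (cv2) and the standard library are available. Lean on these libraries where they do the work, as an engineer would, in place of code of your own. Each camera call takes 0.05 s, during which the arm holds its last target. There are 200 camera calls.

## Working session

There is one attempt and no reset: what is moved stays moved. The work goes in short steps, Python scripts to look and compute and a shell command to move; the robot and the scene stay as the last step left them, time stands still between calls to the robot, and variables do not carry over. Pictures are saved under pics/ and viewed, at most 10 in all, crops included, and the job is handed in when it is done.

```bash
mkdir -p pics; python3 - <<'E'
from station import env
import cv2, numpy as np
print(env.tip_extent, env.read_state())
for n in ("top","side"):
    im=env.get_image(n); cv2.imwrite(f"pics/{n}0.png",im[:,:,::-1])
    c=env.calibration(n); print(n,{k:np.round(v,3).tolist() for k,v in c.items()})
E
```

```text
14.0 {'time_s': 0.0, 'qpos': array([-1.25091601,  0.3218429 , -0.07008087,  1.45168965,  0.02260304,
        1.37077467, -0.05688772]), 'joint_vel': array([-1.57240226e-04,  7.82471982e-04, -2.99259248e-04,  2.56966866e-04,
       -2.23469639e-03, -6.74117245e-05,  1.27803032e-03]), 'joint_torque': array([-4.27346613e-04, -4.93576491e+01, -3.82461185e-01, -3.14340556e+01,
        1.27908943e-02,  1.09849146e-02,  2.80171901e-05]), 'ee_pos': array([195.56941267, 619.34614117, 244.20315564]), 'tool_rot': array([ 1.52275312e-01,  9.88337645e-01, -9.58976124e-04, -9.62030964e-05]), 'ft_force': array([ 0.71569126, -0.03635366, -0.24593519]), 'ft_torque': array([ 0.0353047 , -0.01964005,  0.01221104]), 'grasp_force': 0.0, 'width': 85.16053003180923}
top {'fx': 474.297, 'fy': 474.297, 'cx': 317.725, 'cy': 196.727, 'R': [[0.003, -1.0, -0.016], [-0.994, -0.001, -0.11], [0.11, 0.016, -0.994]], 't': [-152.691, 550.186, 1100.444]}
side {'fx': 449.222, 'fy': 449.222, 'cx': 316.629, 'cy': 200.85, 'R': [[-0.949, 0.314, -0.012], [0.149, 0.414, -0.898], [-0.277, -0.855, -0.439]], 't': [607.673, 41.017, 958.323]}
```

View pics/top0.png

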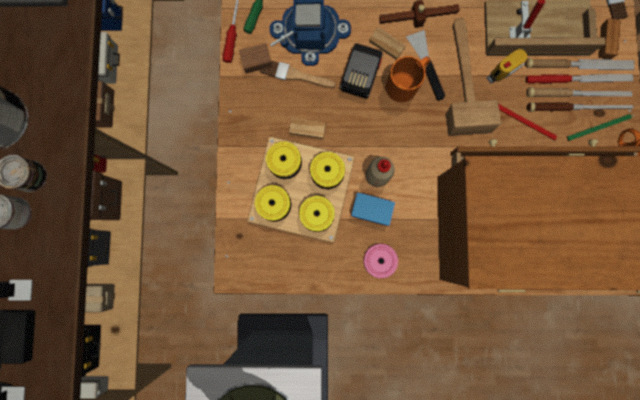

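View pics/side0.png

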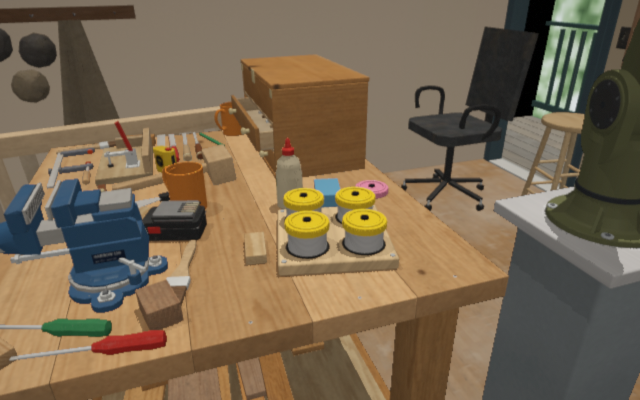

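The top view shows the four yellow lids at about (283,158), (327,169), (272,202) and (316,213). The glue bottle is at (379,170), the blue box at (373,208), and the pink decoy at (381,261). The side view shows the same four lids with black studs. I'll triangulate the studs next.

```bash
cat > h.py <<'E'
from station import env
import cv2, numpy as np, itertools
def studs(n):
    im=cv2.imread(f"pics/{n}0.png"); h=cv2.cvtColor(im,cv2.COLOR_BGR2HSV)
    y=cv2.inRange(h,(22,120,60),(34,255,255)); out=[]
    cs,_=cv2.findContours(y,cv2.RETR_EXTERNAL,cv2.CHAIN_APPROX_NONE)
    for c in cs:
        if cv2.contourArea(c)<400: continue
        m=np.zeros_like(y); cv2.drawContours(m,[c],-1,255,-1); m=cv2.erode(m,np.ones((5,5)))
        w=np.where(m>0,np.clip(100.-h[:,:,2],0,None),0); v,u=np.nonzero(w); ww=w[v,u]
        if len(u)==0: continue
        # keep only pixels near the weighted median
        k=np.hypot(u-np.median(u),v-np.median(v))<8
        out.append((np.average(u[k],weights=ww[k]),np.average(v[k],weights=ww[k])))
    return np.array(out)
def ray(n,p):
    c=env.calibration(n); R=np.array(c["R"]); t=np.array(c["t"])
    d=R.T@np.array([(p[0]-c["cx"])/c["fx"],(p[1]-c["cy"])/c["fy"],1]); return -R.T@t,d/np.linalg.norm(d)
def onz(n,p,z):
    o,d=ray(n,p); return o+d*(z-o[2])/d[2]
E
python3 - <<'E'
from h import *
T=studs("top");S=studs("side");print(T.round(1),S.round(1))
for p in T:
    q=onz("top",p,83)
    best=min(S,key=lambda s:np.linalg.norm(onz("side",s,83)-q))
    (o1,d1),(o2,d2)=ray("top",p),ray("side",best)
    k=np.linalg.lstsq(np.c_[d1,-d2],o2-o1,rcond=None)[0]; a,b=o1+k[0]*d1,o2+k[1]*d2
    print(p.round(1),q.round(1),onz("side",best,83).round(1),((a+b)/2).round(1),np.linalg.norm(a-b).round(1))
for n,p in (("bottle",(384,164)),):print(n,onz("top",p,160).round())
print("box",onz("top",(373,208),41).round())
E
```

```text
[[316.3 212.9]
 [271.5 202. ]
 [327.  168.2]
 [282.7 157.7]] [[306.6 219. ]
 [364.2 217. ]]
[316.3 212.9] [ 507.9 -149.3   83. ] [535.3 -40.9  83. ] [ 501.4 -142.8   27. ] 24.0
[271.5 202. ] [532.3 -47.3  83. ] [535.3 -40.9  83. ] [532.6 -46.9  79.5] 0.2
[327.  168.2] [ 610.  -173.3   83. ] [635.3 -68.6  83. ] [ 612.6 -170.9   28.1] 14.6
[282.7 157.7] [634.3 -71.8  83. ] [635.3 -68.6  83. ] [634.5 -71.6  81.4] 0.3
bottle [ 606. -294.  160.]
box [ 523. -281.   41.]
```

```bash
python3 - <<'E'
from h import *
im=env.get_image("wrist"); cv2.imwrite("pics/w0.png",im[:,:,::-1])
E
```

```text
(no output)
```

View pics/w0.png

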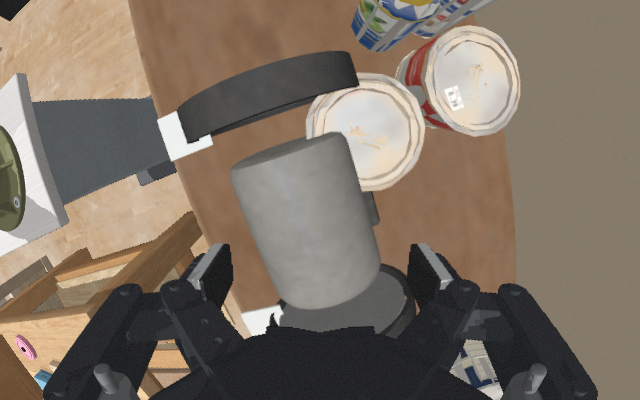

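The wrist view shows cans and a grey cylinder on a side table right below the gripper at about (310,220). I'll rise first, then cross over.

```bash
python3 -m creep '[[[0,0,40],0],[[0,0,40],0],[[0,0,40],0],[[20,-40,0],0],[[20,-40,0],0],[[20,-40,0],0],[[20,-40,0],0],[[20,-40,0],0],[[20,-40,0],0],[[20,-40,0],0],[[20,-40,0],0]]' -1 30
```

```text
time_s: 1.25
ee_pos: [356.2, 297.9, 365.2]
tool_rot: [0.152, 0.988, 0.0, -0.0]
ft_force: [0.9, -0.1, 0.6]
width: 0.1
grasp_force: 0.0
```

```bash
python3 -m creep '[[[23,-44,-15],0],[[23,-44,-15],0],[[23,-44,-15],0],[[23,-44,-15],0],[[23,-44,-15],0],[[23,-44,-15],0],[[23,-44,-15],0],[[23,-44,-15],0],[[22,0,-45],0],[[0,0,-45],0],[[0,0,-35],0],[[0,0,0],0]]'; python3 - <<'E'
from h import *
for n in("top","wrist"):
    im=env.get_image(n); cv2.imwrite(f"pics/{n}1.png",im[:,:,::-1])
E
```

```text
time_s: 2.45
ee_pos: [550.9, -39.4, 119.6]
tool_rot: [0.152, 0.988, -0.002, -0.005]
ft_force: [0.6, 0.2, 0.7]
width: -0.1
grasp_force: 0.0
```

View pics/wrist1.png

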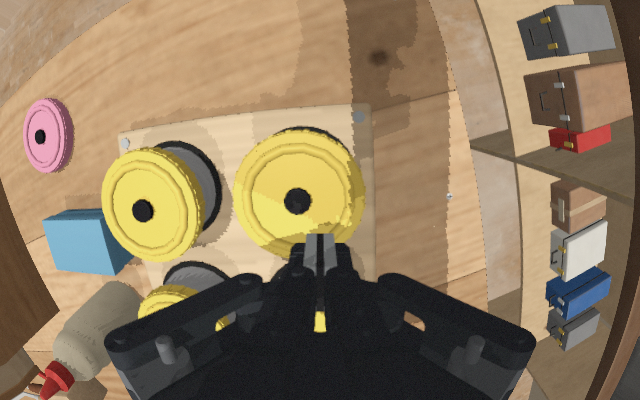

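The wrist view shows the closed fingertips over the far edge of lid B, with its stud at about (298,201). I'll correct the residual offset, go down close to the lid, and check the stud position by wrist ray.

```bash
python3 - <<'E'
from h import *
c=env.calibration("wrist");R=np.array(c["R"]);t=np.array(c["t"])
for p in((298,201),(143,211)):
    d=np.array([(p[0]-c["cx"]),(p[1]-c["cy"])]);r=np.hypot(*d);th=r/c["fx"]
    v=R.T@np.r_[np.sin(th)*d/r,np.cos(th)];o=-R.T@t;print((o+v*(82-o[2])/v[2]).round(1))
E
python3 -m creep '[[[11,-15,-12],0],[[0,0,0],0],[[0,0,0],0]]'
```

```text
[535.3 -45.7  82. ]
[ 511.1 -147.1   82. ]
time_s: 2.85
ee_pos: [567.2, -54.6, 115.0]
tool_rot: [0.153, 0.988, 0.0, 0.001]
ft_force: [0.0, 0.6, 0.4]
width: 0.3
grasp_force: 0.0
```

```bash
python3 -m creep '[[[-3,0,-10],0],[[0,0,-3],0],[[0,0,0],0],[[0,0,0],0]]'
```

```text
time_s: 3.25
ee_pos: [563.0, -54.2, 99.8]
tool_rot: [0.152, 0.988, 0.0, -0.0]
ft_force: [0.3, 0.1, 0.9]
width: 0.0
grasp_force: 0.0
```

```bash
for i in 1 2 3; do python3 -m creep '[[[0,0,-2],0],[[0,0,0],0]]' | egrep 'pos|force'; done
```

```text
ee_pos: [563.0, -54.4, 97.6]
ft_force: [-0.5, 0.7, -1.8]
grasp_force: 0.0
ee_pos: [562.9, -54.5, 95.5]
ft_force: [-0.4, 0.1, -0.6]
grasp_force: 0.0
ee_pos: [563.3, -54.6, 94.1]
ft_force: [-0.7, 0.1, 2.7]
grasp_force: 1.4
```

```bash
for i in 1 2 ; do python3 -m creep '[[[0,0,-1],0],[[0,0,0],0]]' | egrep 'pos|ft_force'; done
```

```text
ee_pos: [563.5, -54.6, 93.8]
ft_force: [-2.5, 0.3, 6.9]
ee_pos: [563.7, -54.6, 93.5]
ft_force: [-3.2, 0.3, 12.0]
```

Lid B holds firm: 12 N moved it only 0.6 mm. Next is lid D.

```bash
python3 -m creep '[[[0,0,12],0],[[21,-5,0],0],[[21,-5,0],0],[[0,0,0],0],[[0,0,-3],0],[[0,0,0],0]]' | egrep 'time|pos|ft_f'; for i in 1 2 3; do python3 -m creep '[[[0,0,-2],0],[[0,0,0],0]]' | egrep 'pos|ft_force'; done
```

```text
time_s: 4.85
ee_pos: [603.8, -64.3, 100.0]
ft_force: [-0.1, -0.5, -0.2]
ee_pos: [604.4, -64.2, 98.5]
ft_force: [0.5, 0.0, -0.8]
ee_pos: [604.8, -64.4, 96.6]
ft_force: [-0.1, 0.2, -1.0]
ee_pos: [605.1, -64.4, 95.8]
ft_force: [-2.7, 1.2, 7.0]
```

```bash
for i in 1 2; do python3 -m creep '[[[0,0,-1],0],[[0,0,0],0]]' | egrep 'pos|ft_force'; done
```

```text
ee_pos: [605.1, -64.4, 95.6]
ft_force: [-4.9, 1.3, 11.9]
ee_pos: [605.1, -64.5, 95.4]
ft_force: [-6.3, 2.1, 15.7]
```

Lid D is firm too. On to lid C.

```bash
python3 -m creep '[[[0,0,15],0],[[-8,-34,0],0],[[-8,-34,0],0],[[-8,-33,0],0],[[0,0,0],0],[[0,0,-4],0],[[0,0,0],0]]' | egrep 'time|pos|ft_f'; for i in 1 2 ; do python3 -m creep '[[[0,0,-2],0],[[0,0,0],0]]' | egrep 'pos|ft_force'; done
```

```text
time_s: 6.55
ee_pos: [581.2, -163.9, 103.1]
ft_force: [-0.1, 0.6, -0.1]
ee_pos: [581.3, -164.1, 101.3]
ft_force: [1.0, -1.0, 0.5]
ee_pos: [581.0, -165.0, 99.4]
ft_force: [0.1, 0.4, 0.3]
```

```bash
for i in 1 2 3 ; do python3 -m creep '[[[0,0,-1.5],0],[[0,0,0],0]]' | egrep 'pos|ft_force'; done
```

```text
ee_pos: [581.0, -165.4, 98.1]
ft_force: [0.7, -1.0, 0.5]
ee_pos: [580.9, -165.5, 96.6]
ft_force: [0.0, 0.2, 0.2]
ee_pos: [581.0, -165.4, 95.1]
ft_force: [0.1, 0.0, -0.3]
```

```bash
for i in 1 2 3 ; do python3 -m creep '[[[0,0,-1],0],[[0,0,0],0]]' | egrep 'pos|ft_force'; done
```

```text
ee_pos: [581.0, -165.5, 94.1]
ft_force: [-0.4, -0.9, -0.2]
ee_pos: [581.0, -165.4, 93.1]
ft_force: [-0.3, 0.2, -0.6]
ee_pos: [581.0, -165.5, 92.1]
ft_force: [-0.9, 0.9, 0.5]
```

```bash
for i in 1 2 3 ; do python3 -m creep '[[[0,0,-1],0],[[0,0,0],0]]' | egrep 'pos|ft_force'; done; python3 - <<'E'
from h import *
for n in("wrist","side"):
    im=env.get_image(n); cv2.imwrite(f"pics/{n}2.png",im[:,:,::-1])
E
```

```text
ee_pos: [581.1, -165.5, 91.3]
ft_force: [-0.8, 0.9, 1.2]
ee_pos: [581.2, -165.5, 90.9]
ft_force: [-1.7, 0.6, 4.8]
ee_pos: [581.2, -165.5, 90.6]
ft_force: [-3.0, 2.1, 8.1]
```

View pics/wrist2.png

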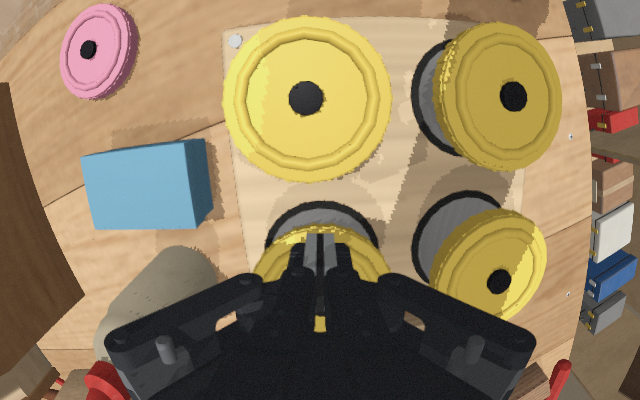

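The wrist view shows the fingertips on lid C's near ring. Contact came late, at z 91, so either C sits low or it has already tipped. I'll compare the side views before and during the press.

```bash
python3 - <<'E'
import cv2,numpy as np
a,b=[cv2.resize(cv2.imread(f"pics/side{i}.png")[165:265,260:400],None,fx=4,fy=4,interpolation=cv2.INTER_CUBIC)[:300] for i in(0,2)]
cv2.imwrite("pics/cmp.png",np.vstack([a,b]))
E
```

```text
(no output)
```

View pics/cmp.png

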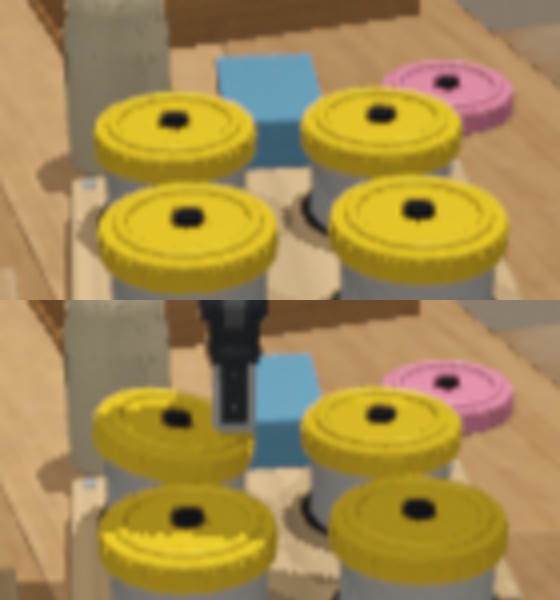

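The comparison shows lid C tilted under the finger: its left edge is up, its right edge is down, and the stud has shifted from (174,119) to (177,418-300). Lids A, B and D are unchanged, so C is the loose one. I'll lift and move over its stud.

```bash
python3 -m creep '[[[0,0,20],0],[[15,-4,0],0],[[16,-3,0],0],[[0,0,0],0],[[0,0,0],0]]' | egrep 'time|pos|ft_f'; python3 - <<'E'
from h import *
im=env.get_image("side"); cv2.imwrite("pics/side3.png",im[:,:,::-1])
a,b=[cv2.resize(cv2.imread(f"pics/side{i}.png")[140:240,260:400],None,fx=4,fy=4,interpolation=cv2.INTER_CUBIC)[:300] for i in(0,3)]
cv2.imwrite("pics/cmp3.png",np.vstack([a,b]))
E
```

```text
time_s: 9.35
ee_pos: [611.5, -172.6, 108.7]
ft_force: [-0.1, -0.7, -0.7]
```

View pics/cmp3.png

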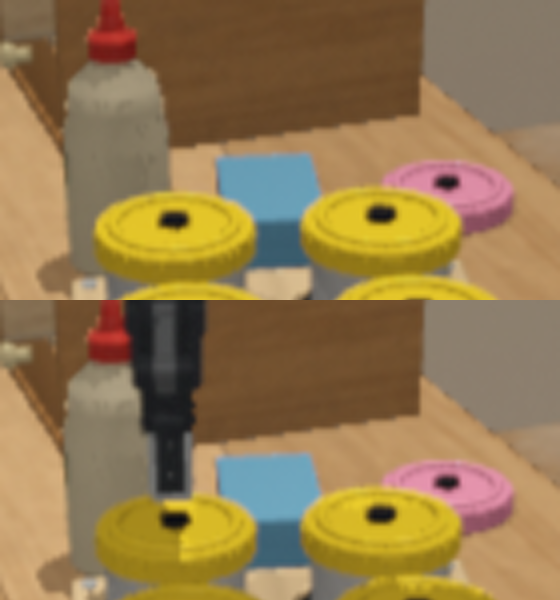

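The lid is level again, and the fingertip is directly above its stud at (175,519). Now I'll press down.

```bash
python3 -m creep '[[[0,0,-4],0],[[0,0,-4],0],[[0,0,0],0]]' | egrep 'pos|ft_f'; for i in 1 2 3 4; do python3 -m creep '[[[0,0,-1.5],0],[[0,0,0],0]]' | egrep 'pos|ft_force'; done
```

```text
ee_pos: [611.2, -172.2, 100.3]
ft_force: [0.5, 0.0, -0.8]
ee_pos: [611.9, -172.4, 99.6]
ft_force: [0.0, -0.6, 0.1]
ee_pos: [612.0, -172.4, 98.1]
ft_force: [-0.1, 0.5, 0.3]
ee_pos: [612.3, -172.6, 97.6]
ft_force: [-1.3, 0.6, 4.3]
ee_pos: [612.3, -172.6, 96.5]
ft_force: [-2.6, 0.8, 8.0]
```

```bash
for i in 1 2 3 4; do python3 -m creep '[[[0,0,-1.5],0],[[0,0,0],0],[[0,0,0],0]]' | egrep 'pos|ft_force'; done
```

```text
ee_pos: [612.3, -172.6, 95.2]
ft_force: [-2.3, 0.2, 8.1]
ee_pos: [612.3, -172.6, 93.7]
ft_force: [-2.5, 1.8, 7.6]
ee_pos: [612.4, -172.6, 92.7]
ft_force: [-4.5, 0.9, 10.5]
ee_pos: [612.4, -172.6, 92.5]
ft_force: [-6.4, 2.6, 17.6]
```

```bash
python3 -m creep '[[[0,0,-2],0],[[0,0,0],0],[[0,0,0],0]]' | egrep 'pos|ft_f'; python3 -m creep '[[[0,0,12],0],[[0,0,0],0],[[0,0,0],0]]' | egrep 'pos|ft_f';  python3 -m creep '[[[0,0,-5],0],[[0,0,-1],0],[[0,0,0],0],[[0,0,0],0]]' | egrep 'pos|ft_f'
```

```text
ee_pos: [612.5, -172.7, 92.3]
ft_force: [-10.3, 4.6, 29.4]
ee_pos: [612.1, -172.4, 99.0]
ft_force: [-0.4, -0.0, -0.0]
ee_pos: [611.9, -172.4, 92.8]
ft_force: [1.1, -0.3, 3.3]
```

It stayed down: the re-touch made contact at 92.8, against 97.7 before. Now I'll move clear and check.

```bash
python3 -m creep '[[[0,0,20],0],[[0,0,40],0],[[0,0,40],0],[[0,0,40],0],[[-15,40,0],0],[[-15,40,0],0],[[-15,40,0],0],[[-15,40,0],0],[[-15,40,0],0],[[0,0,0],0],[[0,0,0],0],[[0,0,0],0]]' | egrep 'time|pos|ft_f'; python3 - <<'E'
from h import *
im=env.get_image("side"); cv2.imwrite("pics/side4.png",im[:,:,::-1])
a,b=[cv2.resize(cv2.imread(f"pics/side{i}.png")[140:240,240:400],None,fx=4,fy=4,interpolation=cv2.INTER_CUBIC)[:300] for i in(0,4)]
cv2.imwrite("pics/cmp4.png",np.vstack([a,b]))
E
```

```text
time_s: 13.9
ee_pos: [537.1, 26.2, 232.9]
ft_force: [0.5, 0.0, 0.1]
```

View pics/cmp4.png

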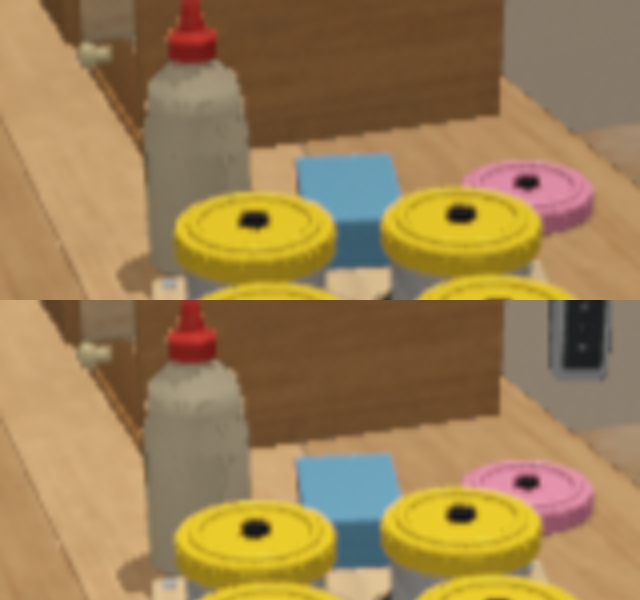

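The picture shows lid C lower and level: its stud went from (254,219) to (256,229). Everything else is where it was.

```bash
python3 -c "
from station import env
print(env.sign_off())"
```

```text
the job is handed in; nothing more can be done
None
```

The loose lid was the far-right one, beside the glue bottle: it tipped when pressed near its edge. I pressed it down 5 mm at its stud and it stayed down, firm and level. The gripper is clear and the job is handed in. Two other lids tested sound, and the near-right one was not pressed because the loose lid was found before its turn.

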